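# Click the socket carousel round to the pointer

### The arm

A 6-joint arm with a two-finger parallel gripper is mounted at the origin on a cart in front of the work surface, level with it; the furniture and walls round the work are solid. World frame = base frame: x ahead of the robot, y to its left, z up, the work surface at z = 0. Lengths are in m, angles in rad, forces in N, time in s.
With the tool pointing down it reaches from about 0.3 to 0.875 m from the base axis. Payload 6.4 kg.
Tool frame: the origin (TCP) lies between the finger pads; the fingertips stand 8 mm ahead of it and the grasp point (between the pads) lies 11 mm behind it (ctrl.finger_overhang is the distance from the TCP to the fingertips, in m); z points along the fingers, y is the line along which they close (so a half turn about z gives the same grasp; the last joint's range is limited). The gripper opens to 85 mm and grips with 20 to 120 N. Pads are 22 mm wide; open, the fingers measure 114 mm over their backs; the gripper's body (76 mm by 85 mm) begins 54 mm behind the grasp point. The pads swing forward as they close: fully open they stand 13 mm farther back than shut.
Start: joints at [-1.54, 0.181, 1.607, -0, 1.354, -0.206], TCP at [0.135, -0.559, 0.239] pointing down, gripper open.
Joint ranges: [-2.99, 2.99], [-0.89, 2.07], [0.3, 2.58], [-1.14, 4.28], [0, 2.63], [-3.12, 3.12]. Speed limits (rad/s): [2.57, 2.57, 3.01, 3.14, 3.14, 3.14].

### API

Orientations are given as a unit quaternion [w, x, y, z].
In Python, from bench import ctrl, camera gives the robot as it stands.
- The arm moves only by the shell command python3 -m pendant 'ROWS' [OPENING]. ROWS is JSON, a list of rows, each a list of 6 numbers: the shift along the world's x, y, z normalised to -1 to 1, where 1 is 200 mm, then the turn, a rotation vector about the world's x, y, z normalised to -1 to 1, where 1 is pi/2 rad. In form: [[dx, dy, dz, rx, ry, rz], ...]. A call has exactly 10 rows; each row shifts and turns the commanded pose from where the row before left it; what a row does not reach is not made up. A row lasts 1/8 s, in which the tool goes at most 62.5 mm and 10.7 degrees, less where a joint would pass 70% of its speed; a pose out of reach is approached as far as the arm can. A call with a number of a shift or a turn outside -1 to 1 is refused whole. A call with a gripper value outside its range is refused whole. OPENING is the opening, from -1 (shut) to 1 (fully open), set as the call begins (- or left out, the last holds). The fingers move at their own pace and stop on an object; the grip force is fixed at half the most. Time passes only in rows, so rows that do not move let the fingers close, or fill a call up. It gives the time, the measured TCP pose, the force, the opening and the grip force at its end, in the units of the state.
- ctrl.get_obs(): the state, without advancing time (a new reading comes with each control period).
- camera(name): name is "scene" or "top"; returns a dict with "color" (400x640x3 uint8, blue, green, red), "fx", "fy", "cx", "cy" (pixels), "distortion" ([k1, k2, p1, p2, k3] as OpenCV has them; the pictures are not rectified), "xyz" and "rotation" of the camera in the world. Camera axes: x right, y down, z forward; pixel columns grow to the right and rows downward; lengths in m; the calibration is good to about 2 mm. A picture is of the moment at which its call begins. There is no depth.
- ctrl.hand_in(): hands the job in; it is judged then, once.
The state is a dict: "time_s": time; "q": joint angles; "dq": joint speeds; "joint_efforts": joint torques, N m; "eef_pos": TCP position; "eef_rot": TCP orientation; "wrist_force": force on the tool from outside, world axes, zero at the start; "torque": the same for the moment, N m; "opening": opening from 0.0 (shut) to 1.0 (fully open); "grasp_force": force on a finger pad.
Only numpy, scipy, OpenCV 4.12 (cv2) and the standard library are available. Lean on these libraries where they do the work, as an engineer would, in place of code of your own. Each camera call takes 0.05 s, during which the arm holds its last target. There are 200 camera calls.

### The job

With a fingertip, flick the teeth of the socket carousel so that it turns clockwise (seen from above), click by click, until the deep socket (the one twice as tall as the others) stands at the tip of the fixed pointer, and let the wheel settle there on its click without ever running past it. Push only on the teeth, gently; do not touch the sockets, squeeze or pick up nothing, and leave the things lying round about where they are.

Things in the scene. Friction and masses are not known exactly. Their poses are not given: they have to be found in the camera images.
- stand: Fixed carousel stand. Origin on the wheel's vertical axis at worktop level; +x points from the axis to the pointer bracket, z up. Round aluminium foot, radius 50 mm, 9 mm high; on the +x side a foot arm runs under the wheel to a steel post (98 to 108 mm from the axis, 26 mm wide, 54 mm high) whose pointer reaches back in over the teeth.
- pointer_tip (a point): Tip of the fixed steel pointer, 49 mm from the wheel's axis along the stand's +x, 51.5 mm above the worktop (pointer 49 to 54 mm high, 14 mm wide).
- wheel (a joint): Turn of the wheel (rad), growing CLOCKWISE seen from above; 0 = deep socket at the pointer. Starts at rest 2, 3 or 4 clicks short (-1.57, -2.36, -3.14), rarely perched between clicks. A ratchet bars turning back. A click is 45 deg (0.785): resistance grows to 0.3 N m (4 N at 70 mm) at 34 deg, then it snaps on. Let go sooner: it falls back; up to 30 deg beyond: it falls back on the new click.
- rim: Eight flat black teeth turning with the wheel: radial bars every 45 deg, 7 mm wide with round ends 10 mm wide, from the hub (radius 42 mm) out to radius 81 mm, 18 to 34 mm above the worktop; gap about 45 mm at radius 68 mm. Origin on the wheel's axis at worktop level; one tooth lies along its +x (deep socket's). At rest one tooth is right under the pointer.
- sockets: Eight upright steel sockets fixed on the hub, one in line with each tooth, 28 mm from the axis, standing 34 mm above the worktop: seven 21 mm tall (top at 55 mm, 12 to 17 mm across), the deep one 40 mm (top at 74 mm, 17 mm across). Origin on the wheel's axis at worktop level; deep socket on its +x. Not to be touched.
- deep_socket (a point): Centre of the top of the deep socket, 28 mm from the wheel's axis, 74 mm above the worktop.
- tape: Loose roll of black tape, 62 mm across, 19 mm high, lying beside the stand; bystander.
- block: Loose milled steel block, 40x60x28 mm, beside the stand; bystander.
- big_nut: Loose hexagon nut, 19x22x11 mm, beside the stand; bystander.
- wrench: Loose adjustable wrench, 44x187x12 mm, lying behind the stand; bystander.
Things that resemble listed ones, but are neither listed nor needed, are in the scene too. Leave any purple look-alike of the stand alone.

How it is judged:
At the end, for the whole second after the job is handed in: The wheel rests on the click at which the deep socket is at the pointer (within 0.12 rad), and tape, block, nut and wrench are within 10 mm of where they lay (value of joint wheel between -0.12 and 0.12 rad and velocity of joint wheel between -0.1 and 0.1 rad/s and distance of each of tape, block, big_nut, wrench from where it was at the start of the episode below 0.01 m); the robot touches nothing.
It fails at once if the wheel ran past the pointer (turned on by more than 34 degrees beyond it, where it clicks on to the next place) (value of joint wheel above 0.6 rad).
It fails at once if the sockets were touched (contact force between the fingers and sockets above 1 N).
It fails at once if a tooth was pushed or squeezed with more than 25 N (contact force between the fingers and rim above 25 N).
It fails at once if tape, block, nut or wrench was pushed away or lifted (distance of any of tape, block, big_nut, wrench from where it was at the start of the episode above 0.015 m or height (world z) of any of tape, block, big_nut, wrench above 0.012 m).
It also fails if it takes over 64 s, if anything falls off the work surface, if the arm or the gripper's body presses on something with over 40 N, if the wrist force passes 120 N, or if a joint passes its speed limit or range.

## Working session

There is one attempt and no reset: what is moved stays moved. The work goes in short steps, Python scripts to look and compute and a shell command to move; the robot and the scene stay as the last step left them, time stands still between calls to the robot, and variables do not carry over. Pictures are saved under pics/ and viewed, at most 10 in all, crops included, and the job is handed in when it is done.

```bash
mkdir -p pics; cat > h.py <<'E'
import numpy as np,cv2
from bench import ctrl,camera
def K(c): return np.array([[c['fx'],0,c['cx']],[0,c['fy'],c['cy']],[0,0,1.]]),np.array(c['distortion'],float)
def ray(c,uv,z):
    k,d=K(c); p=cv2.undistortPoints(np.array(uv,float).reshape(-1,1,2),k,d).reshape(-1,2)
    v=np.c_[p,np.ones(len(p))]@np.array(c['rotation']).reshape(3,3).T; o=np.array(c['xyz'])
    return o+v*((z-o[2])/v[:,2])[:,None]
def proj(c,P):
    k,d=K(c); R=np.array(c['rotation']).reshape(3,3).T
    return cv2.projectPoints(np.array(P,float).reshape(-1,1,3),cv2.Rodrigues(R)[0],-R@np.array(c['xyz']),k,d)[0].reshape(-1,2)
E
python3 - <<'E'
from h import *
for n in('top','scene'):
    c=camera(n); cv2.imwrite(f'pics/{n}0.png',c['color']); print(n,c['xyz'],np.round(c['rotation'],3),c['fx'])
E
```

```text
top [0.41330907 0.00467981 1.16850661] [-0.045  0.71  -0.7    0.063] 440.0360106741273
scene [-0.11643038  0.42552689  1.03391435] [ 0.168 -0.477  0.808 -0.303] 396.23438558484315
```

View pics/top0.png

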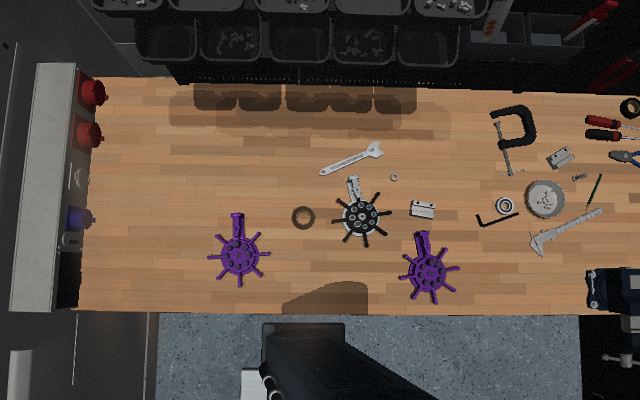

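View pics/scene0.png

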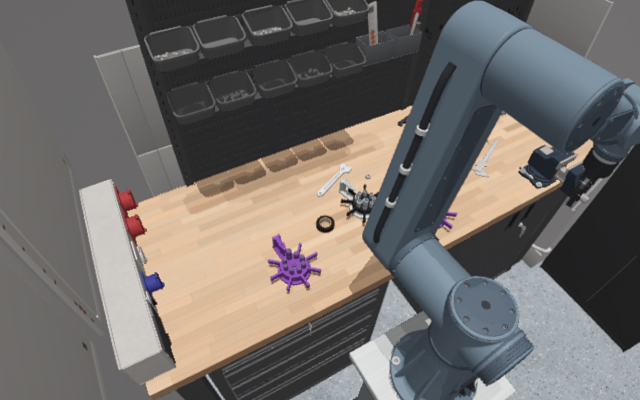

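The black wheel is at about (361,217) in the top view. Its pointer post is at (352,185), the tape at (303,217), the block at (422,209), the nut at (394,177) and the wrench at (352,158). Next I'll zoom in.

```bash
python3 - <<'E'
from h import *
a=cv2.imread('pics/top0.png')[165:260,315:415]; b=cv2.imread('pics/scene0.png')[165:245,310:410]
f=lambda i,s:cv2.resize(i,None,fx=s,fy=s,interpolation=cv2.INTER_CUBIC)
A=f(a,6)
cv2.imwrite('pics/ca.png',A);
B=f(b,6); cv2.imwrite('pics/cb.png',B)
E
```

```text
(no output)
```

View pics/ca.png

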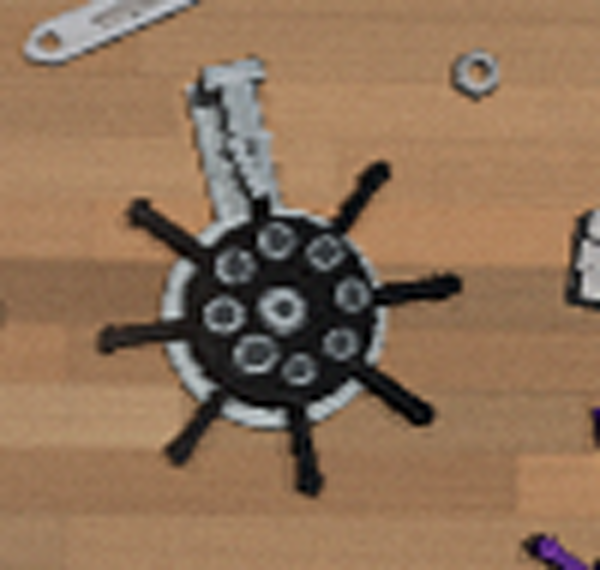

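View pics/cb.png

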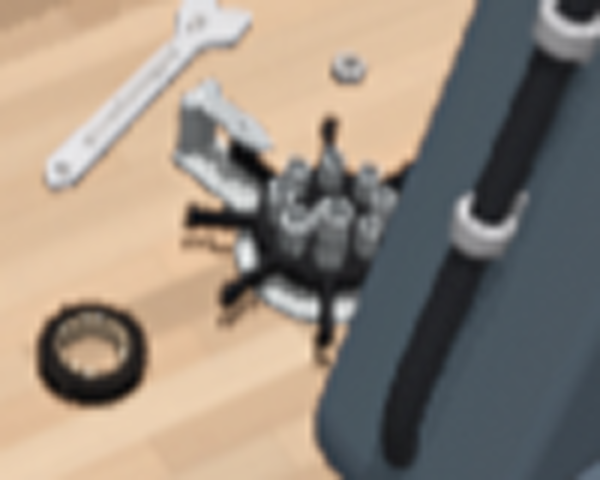

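```bash
python3 - <<'E'
from h import *
c=camera('top')
px=lambda l:(np.array(l,float)+.5)/6-.5+[315,165]
T=ray(c,px([(378,173),(450,286),(424,412),(310,485),(180,455),(107,340),(138,212)]),.034)[:,:2]
# angles spaced -45deg each: fit center, radius, phase
from scipy.optimize import least_squares
i=np.arange(7)+1
g=lambda p:np.c_[p[0]+p[2]*np.cos(p[3]-i*np.pi/4),p[1]+p[2]*np.sin(p[3]-i*np.pi/4)]
s=least_squares(lambda p:(g(p)-T).ravel(),[.4,0,.076,.2]); p=s.x
print(p,np.degrees(p[3]),'res mm',np.round(1e3*(g(p)-T),1).tolist())
C=p[:2]
for n,l,z in(('tip',(262,203),.054),('postfar',(235,68),.054),('big',(257,353),.074),('tape',None,.0),('block',None,0),('nut',(477,74),.011)):
    if l is None: continue
    q=ray(c,px([l]),z)[0,:2]-C; print(n,q+C,np.hypot(*q),np.degrees(np.arctan2(q[1],q[0])))
for n,uv,z in(('tape',(303,217),.019),('blockL',(410,209),.028),('blockR',(436,209),.028),('wr',(320,173),.01),('wr2',(380,150),.01)):print(n,ray(c,[uv],z)[0,:2])
for h in(.055,.074):
    print(h,np.round((ray(c,px([(276,240),(325,250),(352,296),(340,343),(299,370),(257,353),(223,314),(235,266)]),h)[:,:2]-C)*1e3).tolist())
o=ctrl.get_obs();print(o['eef_pos'],o['eef_rot'],o['time_s'])
E
```

```text
Traceback (most recent call last):
  File "h.py", line 6, in ray
    v=np.c_[p,np.ones(len(p))]@np.array(c['rotation']).reshape(3,3).T; o=np.array(c['xyz'])
                               ~~~~~~~~~~~~~~~~~~~~~~~~~~~~~~~^^^^^
ValueError: cannot reshape array of size 4 into shape (3,3)
```

```bash
python3 - <<'E'
s=open('h.py').read().replace("np.array(c['rotation']).reshape(3,3)","Rm(c)")
s+="""
from scipy.spatial.transform import Rotation as Ro
def Rm(c): q=np.array(c['rotation']); return Ro.from_quat(q[[1,2,3,0]]).as_matrix()
"""
open('h.py','w').write(s)
E
cat > m.py <<'E'
from h import *
from scipy.optimize import least_squares
c=camera('top')
px=lambda l:(np.array(l,float)+.5)/6-.5+[315,165]
T=ray(c,px([(378,173),(450,286),(424,412),(310,485),(180,455),(107,340),(138,212)]),.034)[:,:2]
i=np.arange(7)+1
g=lambda p:np.c_[p[0]+p[2]*np.cos(p[3]-i*np.pi/4),p[1]+p[2]*np.sin(p[3]-i*np.pi/4)]
s=least_squares(lambda p:(g(p)-T).ravel(),[.4,0,.076,.2]); p=s.x
print(p,np.degrees(p[3]),'res mm',np.round(1e3*(g(p)-T),1).tolist())
C=p[:2]
for n,l,z in(('tip',(262,203),.054),('postfar',(235,68),.054),('big',(257,353),.074),('nut',(477,74),.011)):
    q=ray(c,px([l]),z)[0,:2]-C; print(n,q+C,np.hypot(*q),np.degrees(np.arctan2(q[1],q[0])))
for n,uv,z in(('tape',(303,217),.019),('blockL',(410,209),.028),('blockR',(436,209),.028),('wr',(320,173),.01),('wr2',(380,150),.01)):print(n,ray(c,[uv],z)[0,:2])
for h in(.055,.074):
    print(h,np.round((ray(c,px([(276,240),(325,250),(352,296),(340,343),(299,370),(257,353),(223,314),(235,266)]),h)[:,:2]-C)*1e3).tolist())
o=ctrl.get_obs();print(o['eef_pos'],o['eef_rot'],o['time_s'])
E
python3 m.py
```

```text
[ 0.54265969 -0.14318026  0.07563852  0.17622847] 10.097147304115909 res mm [[0.0, 0.1], [0.6, 0.0], [-0.9, 0.5], [-0.1, -0.4], [0.2, 0.1], [-0.1, -0.5], [0.3, 0.2]]
tip [ 0.58741979 -0.13307736] 0.04588611974931002 12.719212531266388
postfar [ 0.64623038 -0.12153213] 0.10580893427347403 11.805874334324384
big [ 0.52092009 -0.12837671] 0.026301239969062647 145.74714783607698
nut [ 0.65450273 -0.23573277] 0.14517173691038437 -39.60848267164041
tape [0.54110482 0.00821937]
blockL [ 0.56552459 -0.27320941]
blockR [ 0.56658582 -0.34275475]
wr [ 0.66177625 -0.03546949]
wr2 [ 0.72887007 -0.19846453]
0.055 [[29.0, 4.0], [25.0, -17.0], [5.0, -28.0], [-15.0, -23.0], [-27.0, -5.0], [-20.0, 12.0], [-3.0, 27.0], [17.0, 22.0]]
0.074 [[26.0, 7.0], [22.0, -14.0], [3.0, -25.0], [-17.0, -20.0], [-29.0, -3.0], [-22.0, 15.0], [-6.0, 29.0], [15.0, 24.0]]
[ 0.13492107 -0.55864394  0.23874614] [-5.08889754e-04  9.92999582e-01  1.18116757e-01  5.84182391e-05] 0.2
```

```bash
python3 -m pendant '[[0.11,0.09,0,0,0,0.061],[0.11,0.09,0,0,0,0.061],[0.11,0.09,0,0,0,0.061],[0.11,0.09,0,0,0,0.061],[0.11,0.09,0,0,0,0.061],[0.11,0.09,0,0,0,0.061],[0.11,0.09,0,0,0,0.061],[0.11,0.09,0,0,0,0.061],[0.11,0.09,0,0,0,0.061],[0.11,0.09,0,0,0,0.061]]' -1
python3 -m pendant '[[0.11,0.09,0,0,0,0.061],[0.11,0.09,0,0,0,0.061],[0.11,0.09,0,0,0,0.061],[0.11,0.09,0,0,0,0.061],[0.11,0.09,0,0,0,0.061],[0.11,0.09,0,0,0,0.061],[0.11,0.09,0,0,0,0.061],[0.11,0.09,0,0,0,0.061],[0.11,0.09,0,0,0,0.061],[0.11,0.09,0,0,0,0.061]]'
python3 -c "
from h import *
o=ctrl.get_obs();print(ctrl.finger_overhang,o['q'],(np.array([.5813,-.2016,.1])-o['eef_pos'])/.2)
c=camera('scene');cv2.imwrite('pics/s1.png',c['color'])
R=Ro.from_quat(np.array(o['eef_rot'])[[1,2,3,0]]).as_matrix();print(R.round(3),np.degrees(np.arctan2(R[1,1],R[0,1])))"
```

```text
time_s: 1.45
eef_pos: [0.3555, -0.3782, 0.2391]
eef_rot: [-0.0, 0.826, 0.564, 0.0]
wrist_force: [0.3, -0.1, -0.1]
opening: -0.001
grasp_force: 0.0
time_s: 2.7
eef_pos: [0.5755, -0.1982, 0.239]
eef_rot: [-0.0, 0.473, 0.881, -0.0]
wrist_force: [0.4, -0.4, 0.1]
opening: -0.003
grasp_force: 0.0
0.008 [-5.26500945e-01  2.55176484e-01  1.51871126e+00 -4.97823072e-05
  1.36817935e+00 -1.11204551e+00] [ 0.02920196 -0.01681392 -0.69497044]
[[-0.553  0.833 -0.   ]
 [ 0.833  0.553  0.   ]
 [ 0.    -0.    -1.   ]] 33.549810091593635
```

```bash
python3 -m pendant '[[0.007,-0.004,-0.08,0,0,0],[0.007,-0.004,-0.08,0,0,0],[0.007,-0.004,-0.08,0,0,0],[0.008,-0.005,-0.08,0,0,0],[0,0,-0.08,0,0,0],[0,0,-0.08,0,0,0],[0,0,-0.08,0,0,0],[0,0,-0.08,0,0,0],[0,0,-0.08,0,0,0],[0,0,0,0,0,0]]'
python3 -c "
from h import *
t=camera('top')['color'][160:265,310:440];s=camera('scene')['color'][130:260,290:450]
f=lambda i:cv2.resize(i,(400,400*i.shape[0]//i.shape[1]),interpolation=cv2.INTER_CUBIC)
cv2.imwrite('pics/d1.png',np.hstack([f(t)[:323],f(s)[:323]]))"
```

```text
time_s: 4.0
eef_pos: [0.5796, -0.2017, 0.0934]
eef_rot: [-0.002, 0.474, 0.88, 0.0]
wrist_force: [-1.0, -0.1, -0.2]
opening: 0.005
grasp_force: 0.0
```

View pics/d1.png

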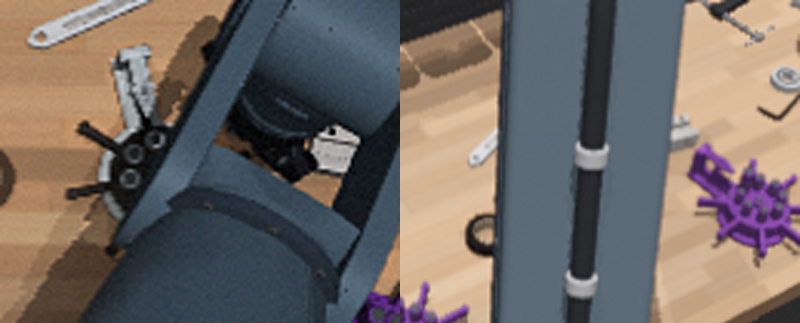

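The arm hides the wheel, but the tool pose matches the plan. The block, at (335,145) in the left crop, is clear of it. I'll descend into the gap.

```bash
python3 -m pendant '[[0.005,0,-0.04,0,0,0],[0,0,-0.04,0,0,0],[0,0,-0.04,0,0,0],[0,0,-0.04,0,0,0],[0,0,-0.04,0,0,0],[0,0,-0.04,0,0,0],[0,0,-0.04,0,0,0],[0,0,-0.04,0,0,0],[0,0,0,0,0,0],[0,0,0,0,0,0]]'
cat > w.py <<'E'
from h import *
import sys
C=np.array([.5427,-.1432]); o=ctrl.get_obs(); q=np.array(o['eef_pos'][:2])
d=q-C; a=np.degrees(np.arctan2(d[1],d[0])); R=Ro.from_quat(np.array(o['eef_rot'])[[1,2,3,0]]).as_matrix()
print('r',np.hypot(*d),'phi',a,'yawline',np.degrees(np.arctan2(R[1,1],R[0,1])),'z',o['eef_pos'][2])
if len(sys.argv)>2:
    e,n=float(sys.argv[1]),int(sys.argv[2]); P=np.radians(np.linspace(a,e,n+1)%360)
    X=C+.07*np.c_[np.cos(P),np.sin(P)]; X[0]=q
    print((np.diff(X,axis=0)/.2).round(3).tolist(),'rz',(e-a)/n/90)
E
python3 w.py -102 9
```

```text
time_s: 5.35
eef_pos: [0.5819, -0.2024, 0.0314]
eef_rot: [0.0, 0.474, 0.88, 0.0]
wrist_force: [0.1, -0.0, 0.1]
opening: 0.002
grasp_force: 0.0
r 0.0710185788838504 phi -56.52954325463792 yawline 33.36793652725778 z 0.031437456005797663
[[-0.029, -0.012], [-0.028, -0.013], [-0.029, -0.011], [-0.03, -0.008], [-0.03, -0.006], [-0.031, -0.003], [-0.031, -0.0], [-0.031, 0.002], [-0.03, 0.005]] rz -0.056136366352298864
```

```bash
python3 -m pendant '[[-0.0145,-0.006,-0.01,0,0,-0.028],[-0.0145,-0.006,0,0,0,-0.028],[-0.014,-0.0065,0,0,0,-0.028],[-0.014,-0.0065,0,0,0,-0.028],[-0.0145,-0.0055,0,0,0,-0.028],[-0.0145,-0.0055,0,0,0,-0.028],[-0.015,-0.004,0,0,0,-0.028],[-0.015,-0.004,0,0,0,-0.028],[-0.015,-0.003,0,0,0,-0.028],[-0.015,-0.003,0,0,0,-0.028]]'; python3 w.py -102 10
```

```text
time_s: 6.6
eef_pos: [0.5536, -0.2125, 0.03]
eef_rot: [0.001, 0.656, 0.755, 0.001]
wrist_force: [3.8, 0.2, -1.8]
opening: -0.002
grasp_force: 1.7
r 0.07020585309328085 phi -81.04044343751268 yawline 8.073408209177709 z 0.030002702670142215
[[-0.013, -0.001], [-0.013, -0.001], [-0.013, -0.001], [-0.013, -0.0], [-0.013, 0.0], [-0.013, 0.001], [-0.013, 0.001], [-0.013, 0.002], [-0.013, 0.002], [-0.013, 0.002]] rz -0.02328839618054147
```

```bash
python3 -m pendant '[[-0.013,-0.001,0,0,0,-0.023],[-0.013,-0.001,0,0,0,-0.023],[-0.013,-0.001,0,0,0,-0.023],[-0.013,0,0,0,0,-0.023],[-0.013,0,0,0,0,-0.023],[-0.013,0.001,0,0,0,-0.023],[-0.013,0.001,0,0,0,-0.023],[-0.013,0.002,0,0,0,-0.023],[-0.013,0.002,0,0,0,-0.023],[-0.013,0.002,0,0,0,-0.023]]'; python3 w.py -147 20
python3 -c "
from h import *
t=camera('top')['color'][160:265,310:440]
cv2.imwrite('pics/d2.png',cv2.resize(t,None,fx=5,fy=5,interpolation=cv2.INTER_CUBIC))"
```

```text
time_s: 7.85
eef_pos: [0.5261, -0.2113, 0.0292]
eef_rot: [-0.0, 0.781, 0.625, -0.0]
wrist_force: [0.2, -0.9, 0.1]
opening: -0.002
grasp_force: 0.0
r 0.07011780006406346 phi -103.69775679444552 yawline -12.672670849335395 z 0.02916782742991436
[[-0.013, 0.004], [-0.013, 0.004], [-0.012, 0.004], [-0.012, 0.005], [-0.012, 0.005], [-0.012, 0.006], [-0.012, 0.006], [-0.011, 0.007], [-0.011, 0.007], [-0.011, 0.007], [-0.011, 0.008], [-0.01, 0.008], [-0.01, 0.009], [-0.01, 0.009], [-0.009, 0.009], [-0.009, 0.01], [-0.009, 0.01], [-0.008, 0.01], [-0.008, 0.011], [-0.007, 0.011]] rz -0.024056801780863595
```

View pics/d2.png

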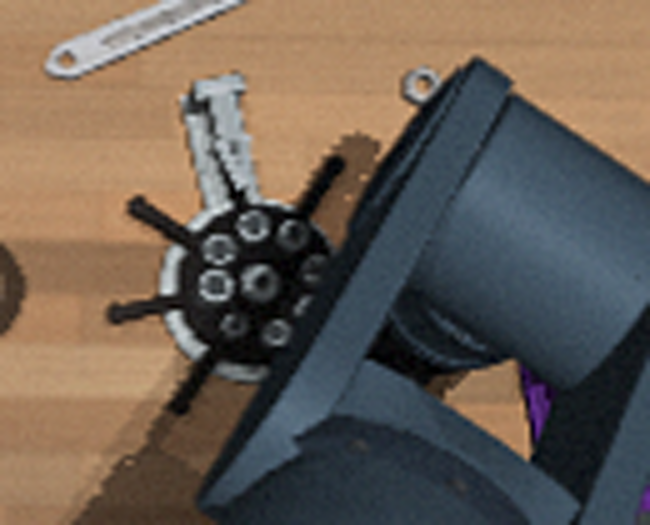

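The wheel is on its next click. The tooth is under the pointer and the deep socket has moved to the left, at about (216,286). The force has dropped, so the finger is free. On to the second click.

```bash
python3 -m pendant '[[-0.013,0.004,0,0,0,-0.024],[-0.013,0.004,0,0,0,-0.024],[-0.012,0.004,0,0,0,-0.024],[-0.012,0.005,0,0,0,-0.024],[-0.012,0.005,0,0,0,-0.024],[-0.012,0.006,0,0,0,-0.024],[-0.012,0.006,0,0,0,-0.024],[-0.011,0.007,0,0,0,-0.024],[-0.011,0.007,0,0,0,-0.024],[-0.011,0.007,0,0,0,-0.024]]'; python3 w.py -147 10
```

```text
time_s: 9.15
eef_pos: [0.5031, -0.2006, 0.0295]
eef_rot: [0.001, 0.884, 0.467, 0.0]
wrist_force: [3.4, -0.9, -1.0]
opening: 0.001
grasp_force: 1.6
r 0.06973319949112224 phi -124.58998679453434 yawline -34.28371870242148 z 0.029537131425611048
[[-0.012, 0.007], [-0.011, 0.008], [-0.01, 0.009], [-0.01, 0.009], [-0.01, 0.01], [-0.009, 0.01], [-0.009, 0.01], [-0.009, 0.011], [-0.008, 0.011], [-0.008, 0.011]] rz -0.024900014672739623
```

```bash
python3 -m pendant '[[-0.012,0.007,0,0,0,-0.025],[-0.011,0.008,0,0,0,-0.025],[-0.010,0.009,0,0,0,-0.025],[-0.010,0.009,0,0,0,-0.025],[-0.010,0.010,0,0,0,-0.025],[-0.009,0.010,0,0,0,-0.025],[-0.009,0.010,0,0,0,-0.025],[-0.009,0.011,0,0,0,-0.025],[-0.008,0.011,0,0,0,-0.025],[-0.008,0.011,0,0,0,-0.025]]'; python3 w.py -192 20
python3 -c "
from h import *
t=camera('top')['color'][160:265,310:440]
cv2.imwrite('pics/d3.png',cv2.resize(t,None,fx=5,fy=5,interpolation=cv2.INTER_CUBIC))"
```

```text
time_s: 10.4
eef_pos: [0.4827, -0.1807, 0.029]
eef_rot: [-0.001, 0.958, 0.286, -0.001]
wrist_force: [-0.1, -0.3, 0.3]
opening: 0.001
grasp_force: 0.0
r 0.07076866131751805 phi -147.99881594044737 yawline -56.77063538424162 z 0.02902551850584375
[[-0.004, 0.014], [-0.006, 0.012], [-0.006, 0.012], [-0.006, 0.012], [-0.005, 0.012], [-0.005, 0.013], [-0.004, 0.013], [-0.004, 0.013], [-0.003, 0.013], [-0.003, 0.013], [-0.002, 0.013], [-0.002, 0.013], [-0.001, 0.013], [-0.001, 0.013], [-0.0, 0.013], [0.0, 0.013], [0.001, 0.013], [0.002, 0.013], [0.002, 0.013], [0.003, 0.013]] rz -0.02444510225530702
```

View pics/d3.png

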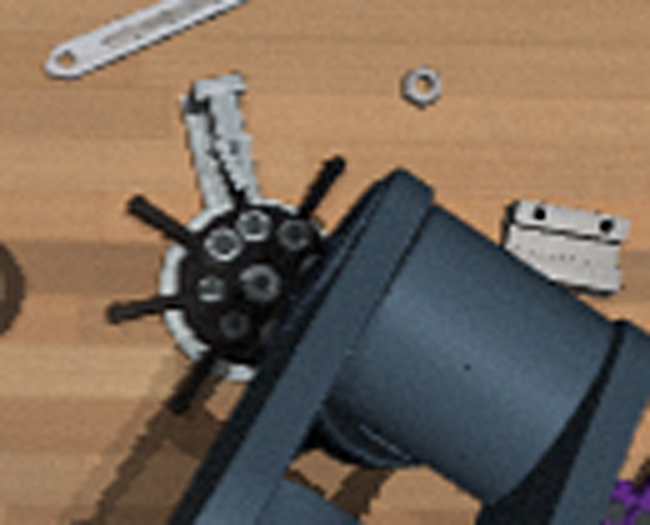

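The second click is done. The deep socket is at (222,243), one place short of the pointer, and nothing else has moved. On to the last click.

```bash
python3 -m pendant '[[-0.005,0.013,0,0,0,-0.024],[-0.006,0.012,0,0,0,-0.024],[-0.006,0.012,0,0,0,-0.024],[-0.006,0.012,0,0,0,-0.024],[-0.005,0.012,0,0,0,-0.024],[-0.005,0.013,0,0,0,-0.024],[-0.004,0.013,0,0,0,-0.024],[-0.004,0.013,0,0,0,-0.024],[-0.003,0.013,0,0,0,-0.024],[-0.003,0.013,0,0,0,-0.024]]'; python3 w.py 168 10
```

```text
time_s: 11.7
eef_pos: [0.4742, -0.1565, 0.0294]
eef_rot: [0.001, 0.995, 0.102, 0.0]
wrist_force: [1.0, -3.5, -1.5]
opening: 0.001
grasp_force: 1.4
r 0.0697930478520598 phi -169.02228154706725 yawline -78.32284841529307 z 0.029384965585073683
[[0.094, -0.18], [0.178, -0.097], [0.202, 0.019], [0.158, 0.128], [0.061, 0.194], [-0.057, 0.195], [-0.156, 0.13], [-0.202, 0.022], [-0.18, -0.094], [-0.098, -0.178]] rz 0.3744692017189636
```

```bash
python3 -m pendant '[[-0.003,0.013,0,0,0,-0.025],[-0.002,0.013,0,0,0,-0.025],[-0.001,0.013,0,0,0,-0.025],[-0.001,0.013,0,0,0,-0.025],[0,0.013,0,0,0,-0.025],[0,0.013,0,0,0,-0.025],[0.001,0.013,0,0,0,-0.025],[0.002,0.013,0,0,0,-0.025],[0.002,0.013,0,0,0,-0.025],[0.003,0.013,0,0,0,-0.025]]'; python3 w.py
```

```text
time_s: 12.95
eef_pos: [0.4737, -0.1297, 0.0291]
eef_rot: [-0.0, 0.996, -0.094, -0.001]
wrist_force: [0.9, 0.4, 0.9]
opening: -0.002
grasp_force: 0.0
r 0.07029788604774447 phi 168.89848473811415 yawline -100.82702702744105 z 0.029099717572514505
```

Snapped: the force is gone. Now I'll lift straight up and back away.

```bash
python3 -m pendant '[[0,0,0.04,0,0,0],[0,0,0.06,0,0,0],[0,0,0.08,0,0,0],[0,0,0.08,0,0,0],[0,0,0.08,0,0,0],[0,0,0.08,0,0,0],[0,0,0.08,0,0,0],[0,0,0.08,0,0,0],[0,0,0.08,0,0,0],[0,0,0.08,0,0,0]]'
python3 -m pendant '[[0,-0.15,0.05,0,0,0],[0,-0.15,0.05,0,0,0],[0,-0.15,0,0,0,0],[0,-0.15,0,0,0,0],[0,-0.15,0,0,0,0],[0,-0.15,0,0,0,0],[0,-0.15,0,0,0,0],[0,-0.15,0,0,0,0],[0,-0.15,0,0,0,0],[0,0,0,0,0,0]]'
python3 -c "
from h import *
t=camera('top')['color'][140:265,290:440]
cv2.imwrite('pics/d4.png',cv2.resize(t,None,fx=4.5,fy=4.5,interpolation=cv2.INTER_CUBIC))"
```

```text
time_s: 14.2
eef_pos: [0.4743, -0.1299, 0.1783]
eef_rot: [-0.0, 0.996, -0.094, -0.0]
wrist_force: [0.1, 1.3, -0.1]
opening: 0.001
grasp_force: 0.0
time_s: 15.45
eef_pos: [0.4739, -0.4018, 0.1975]
eef_rot: [0.0, 0.996, -0.095, -0.0]
wrist_force: [0.7, -0.4, -0.8]
opening: -0.003
grasp_force: 0.0
```

View pics/d4.png

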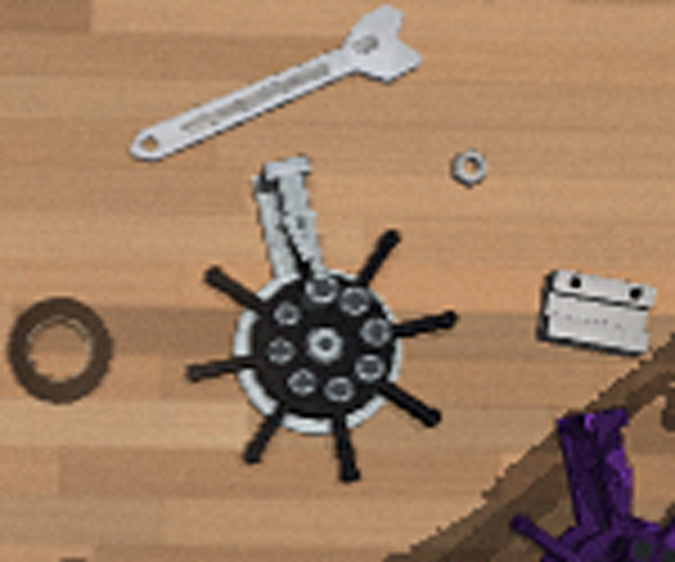

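The largest socket, at (321,288), now stands at the pointer tip. The teeth are on the click, the bystanders haven't moved, and the arm is clear.

```bash
python3 -c "
from bench import ctrl
print(ctrl.hand_in())"
```

```text
the job is handed in; nothing more can be done
None
```

The wheel was flicked three clicks clockwise; the last picture shows the deep socket at the pointer, the wheel on its click and the bystanders unmoved, and the job is handed in (no verdict was returned).

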